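# Refit the drain-valve knob and shut the valve

### The job

The pointed black knob has come off the cell's drain valve. Fit it back on the valve's D-shaped spindle, gently feeling for the flat and pressing (never over about 20 N) until it snaps fully home; then turn it clockwise to its stop, with the nose at the raised rib, and let go. Leave the other things on the bench where they are.

Things in the scene. Friction and masses are not known exactly. Their poses are not given: they have to be found in the camera images.
- valve: grey valve block, fixed to the bench, 150 x 150 mm, flat top 60 mm above its origin (centre of the underside). z up, front -x. The spindle stands in the middle of the top on the origin's vertical axis. It turns stiffly (0.12 N m), stays where left, and turns clockwise (seen from above) up to a hard stop, where its flat faces 1.4 rad clockwise from the front: along (-0.17, 0.985) in the block's x, y
- stop_rib (a point): outer mark of the stop direction: middle of a dark rib on the block's top, 14 x 7 mm, 4 mm high, 57 mm from the spindle's axis; this point is at the rib's top. The fitted knob has about 0.2 rad of play on the spindle, so at the hard stop its nose may stand up to 0.25 rad past the rib
- spindle_end (a point): centre of the spindle's upper end, 26 mm above the block's top; axes are the block's and do NOT turn with the spindle. Steel, 20 mm diameter, one flat 3 mm from the axis along its whole height, round side bevelled 1.5 mm over the last 2 mm. Which way the flat faces is not reported: anywhere within 0.9 rad either side of the block's front (-x)
- knob_home (a point): where the knob's origin ends when fully home: on the spindle's axis, 2 mm above the block's top. Not aligned within about 0.2 rad, the knob stays up on the spindle's end. Aligned, it slides down about 9 mm freely, meets a sprung catch opposite the flat (12 mm above the top, 4 mm proud), needs 4 to 12 N over about 9 mm, then snaps over it; home is 24 mm down, bore ceiling on the spindle's end
- spindle_push (a joint): how far the spindle is pressed down into the block against its spring (m): 0 free, 1 mm per 5 N of downward push. More than 4.5 mm (22.5 N) damages the valve
- knob: pointed black plastic knob, about 90 g, standing on the bench bore down, nose (-x) within 0.8 rad of world -x. Origin: centre of the bore's mouth in the underside, z up. Bar x -28 to 28 mm, 36 mm wide (y; two upright parallel sides to grip), 36 mm high, plus a wedge nose 26 mm high to x = -46. D bore 24 mm deep, 22 mm across, its flat on the nose side 3.8 mm from the axis: nose points where the spindle's flat faces
- knob_nose (a point): tip of the knob's nose, 46 mm from the bore's axis (knob -x), 13 mm above its underside
- star_knob: bystander, loose: round black knob, 54 mm across, 36 mm high; origin at the centre of its underside or grip
- slot_weight: bystander, loose: dark steel weight: disc 58 mm across, 14 mm high, with a 20 mm stub on top, 32 mm high in all; origin at the centre of its underside or grip
- sample_ring: bystander, loose: brass ring 72 mm across, 24 mm high; origin at the centre of its underside or grip
- porous_stone: bystander, loose: brown disc 62 mm across, 10 mm high; origin at the centre of its underside or grip
- dropper: bystander, loose: small amber bottle, 38 mm across, 75 mm high; origin at the centre of its underside or grip
- driver: bystander, loose: screwdriver lying flat; origin at the centre of its underside or grip
- spanner: bystander, loose: spanner lying flat; origin at the centre of its underside or grip
Mind the look-alikes: they are no part of the job. What is shaped like the knob but pink or yellow is not meant.

How it is judged:
By the outcome, as a careful person would: the job done as asked, in the order asked, and still so for the second after the job is handed in, with the robot touching nothing.
It also fails if it takes over 61 s, if anything falls off the work surface, if the arm or the gripper's body presses on something with over 40 N, if the wrist force passes 120 N, or if a joint passes its speed limit or range.

### The arm

A 7-joint arm with a two-finger parallel gripper is mounted at the origin on the work surface. World frame = base frame: x ahead of the robot, y to its left, z up, the work surface at z = 0. Lengths are in m, angles in rad, forces in N, time in s.
With the tool pointing down it reaches from about 0.425 to 0.95 m from the base axis. Payload 16.7 kg.
Tool frame: the origin (TCP) lies at the very end of the fingers, on their centre line; the grasp point (between the pads) lies 19 mm behind it; y points along the fingers, z is the direction in which the jaws open and shut, and the axes are right-handed (so a half turn about y gives the same grasp; the last joint's range is limited). The gripper opens to 94 mm and grips with 3 to 60 N. Pads are 16 mm wide; open, the fingers measure 119 mm over their backs; the gripper's body (75 mm by 177 mm) begins 78 mm behind the grasp point.
Start: joints at [-1.331, 0.426, 0.074, 1.606, -0.034, 1.111, -0.067], TCP at [0.256, 0.625, 0.177] pointing down, gripper open.
Joint ranges: [-2.85, 2.85], [-0.5, 2.14], [-1.23, 1.37], [0.21, 2.46], [-1.02, 4.16], [0.16, 2.05], [-2.73, 2.73]. Speed limits (rad/s): [1.89, 1.89, 2.39, 2.39, 3.01, 3.01, 3.01].

### API

Orientations are given as a unit quaternion [w, x, y, z].
In Python, from cell import bot gives the robot as it stands.
- The arm moves only by the tool step_arm, never from a script. Its argument "commands" is a list of rows, each a list of 7 numbers: the opening, from 0 (shut) to 1 (fully open), then the shift along the world's x, y, z in m, then the turn, a rotation vector about the world's x, y, z in rad. A call has exactly 5 rows; each row is the pose to reach, as a shift and turn from the pose commanded when the call began; what a row does not reach only later rows make up. A row lasts 1/10 s, in which the tool goes at most 50 mm and 8.59 degrees, less where a joint would pass 70% of its speed; a pose out of reach is approached as far as the arm can. A call with a gripper value outside its range is refused whole. The fingers move at their own pace and stop on an object; "grip_force" is the grip in N (left out, the last holds). Time passes only in rows, so rows that repeat a pose let the fingers close, or fill a call up. It gives the time, the measured TCP pose, the force and the opening at its end, in the units of the state.
- bot.state(): the state, without advancing time (a new reading comes with each control period).
- bot.get_image(name): name is "scene" or "top"; returns the picture (384x512x3 uint8, red, green, blue); there is no depth.
- bot.get_calibration(name): a dict with "intrinsics" (3x3 intrinsics, pixels), "world_to_cam" (4x4, takes a point from world to camera coordinates). Camera axes: x right, y up, looking along -z (the intrinsics and any distortion apply to the point x, -y, -z); pixel columns grow to the right and rows downward; lengths in m; the calibration is good to about 2 mm. A picture is of the moment at which its call begins. get_calibration takes no time and is no camera call.
- bot.close_job(): hands the job in, once; it reports no verdict.
Trained networks look in the newest picture that a camera, given by its name, has taken for a name from the list of things; names that differ only in an ending like _2 or _b are one class to them, and where a whole thing is asked for, a point or a joint stands for the part that bears it (a point fixed in the world has none). Each returns a list of dicts, best first, with "conf" (0 to 1); they miss things now and then, are a little off and sometimes report something else, mostly with a low value. They report only what shows in the picture. A call takes as long as a camera call. They do not tell look-alikes from the thing itself.
- bot.regions_of(camera, label): "mask" (384x512 bool, what is visible of it) and "rect" ([left, top, right, bottom] in pixels, round what is visible of it).
The state is a dict: "clock": time; "joints": joint angles; "dq": joint speeds; "joint_efforts": joint torques, N m; "ee_pos": TCP position; "tool_rot": TCP orientation; "force": force on the tool from outside, world axes, zero at the start; "moment": the same for the moment, N m; "finger_gap": finger opening in m.
Only numpy, scipy, OpenCV 4.12 (cv2) and the standard library are available. Lean on these libraries where they do the work, as an engineer would, in place of code of your own. Each camera call takes 0.05 s, during which the arm holds its last target. There are 200 camera calls.

## Working session

There is one attempt and no reset: what is moved stays moved. The work goes in short steps, Python scripts to look and compute and a tool call to move; the robot and the scene stay as the last step left them, time stands still between calls to the robot, and variables do not carry over. Pictures are saved under pics/ and viewed, about 8 in all and at most 12, crops included, and the job is handed in when it is done.

Besides the shell and the picture viewer there is one more tool, called in YAML: its name, and indented under it one key for each argument. step_arm: Moves the arm, as the interface text tells. Its arguments: {"type":"object","properties":{"commands":{"type":"array"},"grip_force":{"type":"number"}},"required":["commands"]}

```bash
mkdir -p pics; cat > h.py <<'E'
import numpy as np, cv2
from cell import bot
def save(n,im,box=None,s=1):
    if box: im=im[box[1]:box[3],box[0]:box[2]]
    im=cv2.resize(im,None,fx=s,fy=s,interpolation=cv2.INTER_CUBIC)
    cv2.imwrite('pics/'+n,im[:,:,::-1])
def cal(c):
    d=bot.get_calibration(c); return np.array(d['intrinsics']),np.array(d['world_to_cam']),d
def proj(c,P):
    K,T,_=cal(c); P=np.atleast_2d(P); q=P@T[:3,:3].T+T[:3,3]; q=q*[1,-1,-1]; u=q@K.T; return u[:,:2]/u[:,2:]
def ray(c,uv,z):
    K,T,_=cal(c); d=np.linalg.inv(K)@[uv[0],uv[1],1]; d=T[:3,:3].T@(d*[1,-1,-1]); o=-T[:3,:3].T@T[:3,3]
    return o+d*(z-o[2])/d[2]
E
python3 - <<'E'
from h import *
for c in ('top','scene'):
    im=bot.get_image(c); save(c+'0.png',im,s=1.5)
    print(c,[k for k in cal(c)[2]],np.round(cal(c)[0],1).tolist(), np.round(cal(c)[1],3).tolist())
    for l in ('knob','valve'):
        for r in bot.regions_of(c,l): 
            m=r['mask']; ys,xs=np.nonzero(m); print(c,l,round(r['conf'],2),np.round(r['rect']),m.sum(),xs.mean().round(1),ys.mean().round(1),im[m].mean(0).round())
s=bot.state(); print(s)
E
```

```text
top ['intrinsics', 'world_to_cam'] [[388.0, 0.0, 259.4], [0.0, 388.0, 189.6], [0.0, 0.0, 1.0]] [[0.021, -0.999, 0.024, -0.029], [0.994, 0.023, 0.103, -0.583], [-0.103, 0.022, 0.994, -1.269], [0.0, 0.0, 0.0, 1.0]]
top knob 0.6 [195. 128. 208. 148.] 238 199.7 137.7 [167. 122. 137.]
top knob 0.54 [202. 162. 215. 185.] 218 207.8 174.1 [72. 68. 69.]
top knob 0.51 [184. 239. 198. 264.] 248 191.2 252.1 [173. 172.  92.]
top knob 0.47 [227. 175. 247. 192.] 205 237.6 180.8 [181. 140. 156.]
top knob 0.38 [277. 174. 325. 236.] 2127 299.6 205.9 [173. 173. 170.]
top valve 0.95 [276. 172. 329. 236.] 2086 299.7 206.3 [175. 174. 171.]
scene ['intrinsics', 'world_to_cam'] [[376.3, 0.0, 255.7], [0.0, 376.3, 193.3], [0.0, 0.0, 1.0]] [[0.874, 0.485, 0.002, -0.498], [-0.402, 0.723, 0.562, 0.17], [0.271, -0.492, 0.827, -1.31], [0.0, 0.0, 0.0, 1.0]]
scene knob 0.89 [283. 174. 307. 192.] 296 296.6 181.1 [18. 17. 17.]
scene knob 0.88 [327. 180. 348. 203.] 306 336.8 190.0 [122.  65.  78.]
scene knob 0.84 [273. 191. 286. 213.] 282 275.6 202.1 [137.  79.  92.]
scene knob 0.61 [222. 133. 246. 151.] 285 233.1 141.
[... 276 characters left out ...]
.6 316.9 [135. 130. 128.]
{'clock': 0.3, 'joints': array([-1.33149265,  0.42628385,  0.07387   ,  1.60618229, -0.03410127,
        1.11082014, -0.06711201]), 'dq': array([-0.00116175, -0.00047613,  0.00039188, -0.00188713,  0.00137094,
        0.00059062, -0.00123669]), 'joint_efforts': array([-2.38213033e-03, -9.34642339e+01,  3.65938246e+00, -4.53898680e+01,
       -4.89788654e-02,  1.65445689e-02,  8.75029900e-05]), 'ee_pos': array([0.25582411, 0.62445026, 0.17666267]), 'tool_rot': array([-0.69363254,  0.69393537, -0.13664477,  0.13658629]), 'force': array([ 0.50070597, -1.382089  , -0.07806909]), 'moment': array([-0.0124601 ,  0.05303393, -0.03391586]), 'finger_gap': 0.09406647975210865}
```

View pics/top0.png

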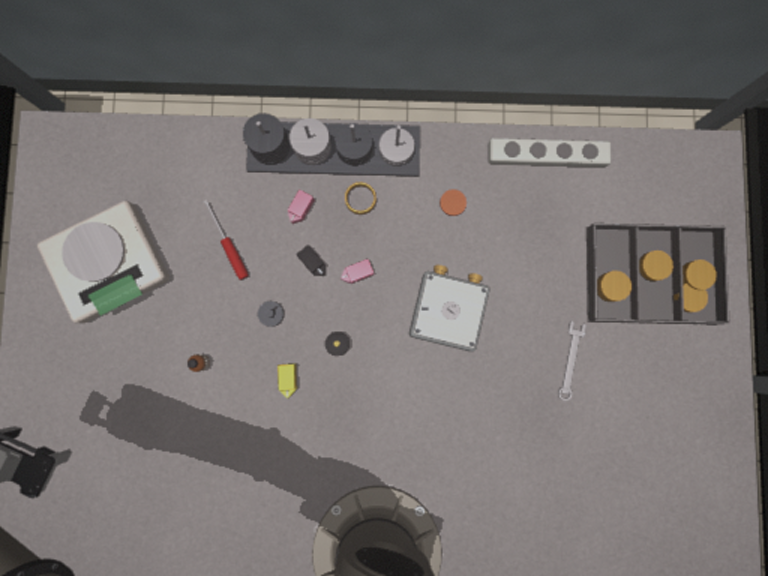

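View pics/scene0.png

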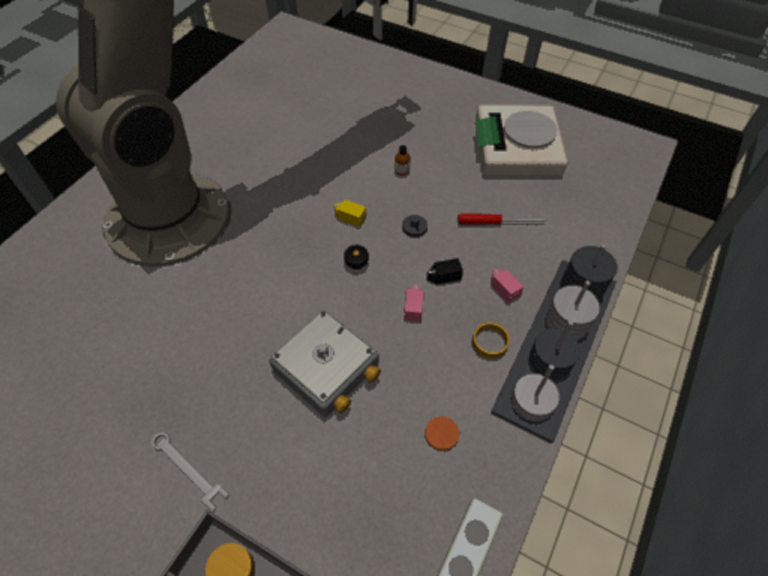

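The top view shows four knob-shaped things at 512-px scale. The black one is at top (208,174) / scene (296,181), and the pink ones are at top (200,138) and (238,181). The yellow one is at top (191,252). Only the black one with a nose fits; the round black star knob at top (225,229) has no nose. The valve is at top (300,207), with the dark rib on its left (+y) side at about (283,206). I'll check this in one enlarged composite.

```bash
python3 - <<'E'
from h import *
t=bot.get_image('top'); s=bot.get_image('scene')
f=lambda im,b:cv2.resize(im[b[1]:b[3],b[0]:b[2]],(390,290),interpolation=cv2.INTER_CUBIC)
def bx(x,y,w,h): return (x-w//2,y-h//2,x+w//2,y+h//2)
a=np.vstack([np.hstack([f(t,bx(208,174,52,38)),f(t,bx(300,205,80,60))]),np.hstack([f(s,bx(296,181,52,38)),f(s,bx(215,235,80,60))])])
save('crops.png',a)
np.save('t.npy',t);np.save('s.npy',s)
E
```

```text
(no output)
```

View pics/crops.png

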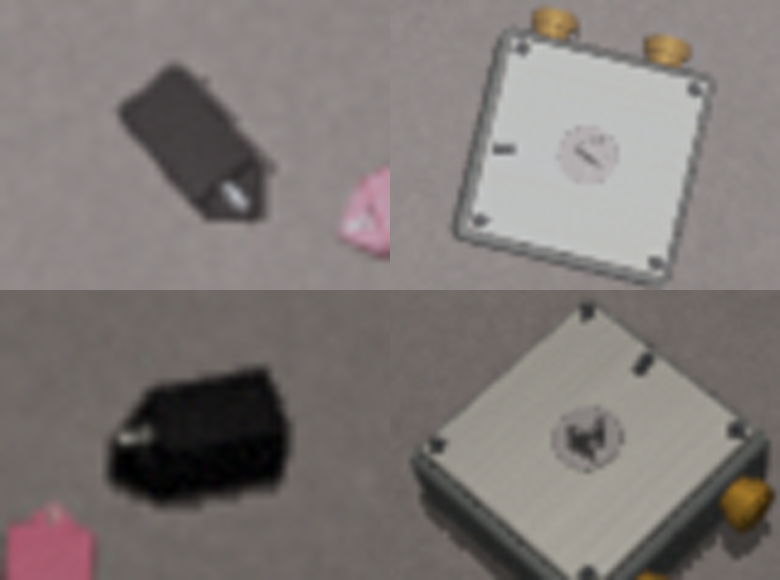

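```bash
cat > fit.py <<'E'
from h import *
from scipy.optimize import minimize
t=np.load('t.npy').astype(int); s=np.load('s.npy').astype(int); IM={'top':t,'scene':s}
for c in IM: K,T,_=cal(c); print(c,'cam pos',(-T[:3,:3].T@T[:3,3]).round(3))
# knob: dark blob
D={}
for c,p,th in (('top',(208,174),None),('scene',(296,181),None)):
    g=IM[c].sum(2)/3; w=g[p[1]-25:p[1]+25,p[0]-25:p[0]+25]; bg=np.median(w); dk=np.percentile(w,3); m=((g<(bg+dk)/2)).astype(np.uint8)
    m=cv2.morphologyEx(m,cv2.MORPH_CLOSE,np.ones((3,3)))
    n,l,st,ce=cv2.connectedComponentsWithStats(m); k=l[p[1],p[0]]; D[c]=(l==k); print(c,'knob',bg,dk,st[k],ce[k].round(1))
bar=np.array([[x,y,z] for x in(-.028,.028) for y in(-.018,.018) for z in(0,.036)]); nose=np.array([[-.046,0,0],[-.046,0,.026],[-.028,-.018,.026],[-.028,.018,.026]])
M=np.vstack([bar,nose]); S=8
def sil(c,P,box):
    u=((proj(c,P)+.5-box[:2])*S).astype(np.float32); h=cv2.convexHull(u).astype(np.int32); m=np.zeros(((box[3]-box[1])*S,(box[2]-box[0])*S),np.uint8); cv2.fillConvexPoly(m,h,1)
    return cv2.resize(m.astype(np.float32),None,fx=1/S,fy=1/S,interpolation=cv2.INTER_AREA)
def tf(P,v,): 
    x,y,a=v; c,s_=np.cos(a),np.sin(a); return P@np.array([[c,-s_,0],[s_,c,0],[0,0,1]]).T+[x,y,0]
def cost(v,cs,P,D):
    e=0
    for c in cs:
        ys,xs=np.nonzero(D[c]); b=np.array([xs.min()-8,ys.min()-8,xs.max()+9,ys.max()+9]); e+=np.abs(sil(c,tf(P,v),b)-D[c][b[1]:b[3],b[0]:b[2]]).sum()/D[c].sum()
    return e
x0=ray('top',(208,174),.018)
for cs in (['top'],['scene'],['top','scene']):
    best=min((minimize(cost,[x0[0],x0[1],a],args=(cs,M,D),method='Nelder-Mead',options=dict(initial_simplex=[[x0[0],x0[1],a],[x0[0]+.008,x0[1],a],[x0[0],x0[1]+.008,a],[x0[0],x0[1],a+.3]],xatol=1e-4)) for a in(-.3,.3,.7)),key=lambda r:r.fun)
    print('knob',cs,best.x.round(4),round(best.fun,3))
# valve
V={}
g=t.sum(2)/3
for c,p in(('top',(312,215)),('scene',(200,240))):
    g=IM[c].sum(2)/3; ref=g[p[1],p[0]]; w=g[p[1]-45:p[1]+45,p[0]-45:p[0]+45]; th=(ref+np.median(w[:8]))/2
    m=(g>th).astype(np.uint8); n,l,st,ce=cv2.connectedComponentsWithStats(m); k=l[p[1],p[0]]; cn,_=cv2.findContours((l==k).astype(np.uint8),0,2); h=cv2.convexHull(max(cn,key=len)).reshape(-1,2)
    q=cv2.minAreaRect(np.array([ray(c,u,.06)[:2]*1000 for u in h],np.float32)); print('valve',c,ref,th,st[k],q)
    for l,z in(('spindle_end',.086),('stop_rib',.064)):
        for r in bot.regions_of(c,l)[:3]: ys,xs=np.nonzero(r['mask']); print(l,r['conf'],r['rect'])
E
python3 fit.py
```

```text
top cam pos [0.449 0.013 1.323]
scene cam pos [ 0.859 -0.526  0.988]
top knob 137.66666666666666 64.66666666666667 [198 164  20  20 237] [207.8 173.8]
scene knob 104.66666666666667 7.333333333333333 [285 172  24  18 319] [296.7 181.3]
knob ['top'] [0.6376 0.1624 0.7511] 0.073
knob ['scene'] [0.6354 0.1586 0.7491] 0.097
knob ['top', 'scene'] [0.6372 0.161  0.7247] 0.208
valve top 190.66666666666666 164.75 [ 277  183   47   48 1576] ((527.31787109375, -149.34207153320312), (133.2373046875, 132.95481872558594), 77.45816040039062)
spindle_end 0.87 [270.8, 177.7, 325.6, 231.7]
stop_rib 0.85 [274.4, 177.2, 324.6, 230.1]
valve scene 150.0 128.5 [ 184  209   63   57 1859] ((524.7396240234375, -151.78216552734375), (131.67111206054688, 132.01954650878906), 77.5748062133789)
spindle_end 0.89 [178.7, 206.5, 253.6, 278.8]
stop_rib 0.2 [104.5, 289.8, 148.9, 337.3]
```

```bash
python3 - <<'E'
from h import *
from scipy.spatial.transform import Rotation as R
q=bot.state()['tool_rot']; M=R.from_quat(np.r_[q[1:],q[0]]).as_matrix(); print(M.round(3)); z=M[:,2]; print('z yaw',np.arctan2(z[1],z[0]))
C=np.array([.526,-.1505]); a=np.pi-.218-1.4
print('pred',proj('top',[[*C,.086],[*C,.06],[*(C+.057*np.array([np.cos(a),np.sin(a)])),.064]]),proj('scene',[[*C,.086],[*C,.06],[*(C+.057*np.array([np.cos(a),np.sin(a)])),.064]]))
t=bot.get_image('top');s=bot.get_image('scene')
f=lambda im,x,y:cv2.resize(cv2.convertScaleAbs(im[y-9:y+10,x-9:x+10],alpha=1.2),(399,399),interpolation=cv2.INTER_NEAREST)
save('sp.png',np.hstack([f(t,301,207),f(s,215,235)]))
E
```

```text
[[ 0.925 -0.     0.379]
 [-0.379 -0.     0.925]
 [-0.    -1.    -0.   ]]
z yaw 1.181920819808554
pred [[301.41920087 206.65560108]
 [300.36620978 207.12422057]
 [283.08483704 205.83981607]] [[214.83315002 230.73558138]
 [215.6582359  235.23517823]
 [227.13073706 219.37345768]]
```

View pics/sp.png

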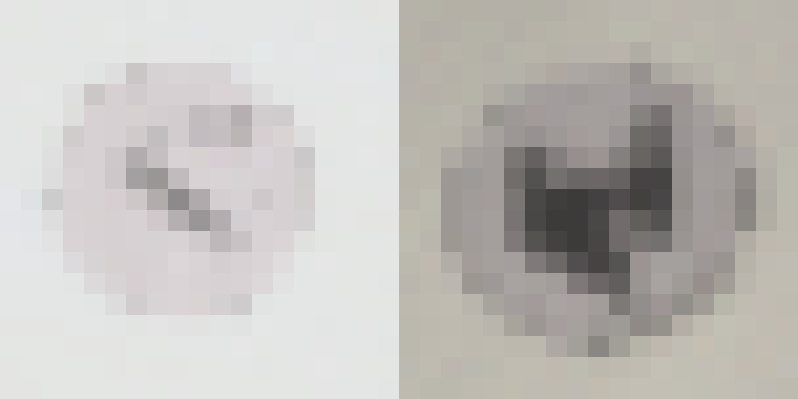

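The spindle axis projects at about (208,192) in the left crop. The dark strip, the visible flat, runs from (136,160) to (242,242), offset to the front-left of the axis. So the flat faces about π−0.6 in world, which means the knob should go on at a yaw of about −0.6. Now moving to the knob.

step_arm:
  commands:
    - [0.65,0.031,-0.038,0,0,0,0.14]
    - [0.65,0.062,-0.076,0,0,0,0.28]
    - [0.65,0.093,-0.114,0,0,0,0.42]
    - [0.65,0.124,-0.152,0,0,0,0.56]
    - [0.65,0.155,-0.19,0,0,0,0.7]
  grip_force: 60

```text
clock: 1.2
ee_pos: [0.4108, 0.4344, 0.1771]
tool_rot: [0.699, -0.699, -0.11, 0.109]
force: [0.6, 0.7, 0.2]
finger_gap: 0.0619
```

step_arm:
  commands:
    - [0.65,0.031,-0.038,0,0,0,0.14]
    - [0.65,0.062,-0.076,0,0,0,0.28]
    - [0.65,0.093,-0.114,0,0,0,0.4]
    - [0.65,0.124,-0.152,0,0,0,0.44]
    - [0.65,0.155,-0.19,0,0,0,0.44]

```text
clock: 1.7
ee_pos: [0.5633, 0.2474, 0.1772]
tool_rot: [0.658, -0.658, -0.258, 0.258]
force: [0.4, 1.3, 0.4]
finger_gap: 0.0613
```

step_arm:
  commands:
    - [0.65,0.03,-0.036,0,0,0,0]
    - [0.65,0.06,-0.072,0,0,0,0]
    - [0.65,0.0707,-0.084,-0.02,0,0,0]
    - [0.65,0.0707,-0.084,-0.06,0,0,0]
    - [0.65,0.0707,-0.084,-0.1,0,0,0]

```text
clock: 2.2
ee_pos: [0.6338, 0.1644, 0.0762]
tool_rot: [-0.659, 0.659, 0.258, -0.256]
force: [0.7, 1.6, -1.2]
finger_gap: 0.0614
```

```bash
python3 - <<'E'
from h import *
t=bot.get_image('top');s=bot.get_image('scene'); st=bot.state(); print(st['joints'].round(2),st['ee_pos'])
f=lambda im,x,y:cv2.resize(im[y-30:y+30,x-40:x+40],(400,300),interpolation=cv2.INTER_CUBIC)
save('ab.png',np.hstack([f(t,208,174),f(s,296,181)]))
E
```

```text
[-0.42  0.5   0.09  1.75 -0.05  0.91  2.01] [0.62974596 0.16414149 0.07208089]
```

View pics/ab.png

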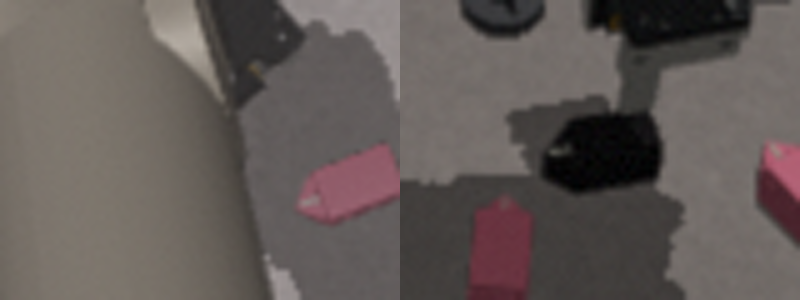

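step_arm:
  commands:
    - [0.65,0,0,0,0,0,0]
    - [0.65,0,0,0,0,0,0]
    - [0.65,0,0,0,0,0,0]
    - [0.65,0,0,0,0,0,0]
    - [0.65,0,0,0,0,0,0]

```text
clock: 2.8
ee_pos: [0.6333, 0.1654, 0.0778]
tool_rot: [-0.659, 0.659, 0.258, -0.257]
force: [0.8, -0.1, -0.8]
finger_gap: 0.0612
```

step_arm:
  commands:
    - [0.65,0.0032,-0.0049,0,0,0,0]
    - [0.65,0.0032,-0.0049,-0.025,0,0,0]
    - [0.65,0.0032,-0.0049,-0.05,0,0,0]
    - [0.65,0.0032,-0.0049,-0.072,0,0,0]
    - [0.65,0.0032,-0.0049,-0.072,0,0,0]

```text
clock: 3.3
ee_pos: [0.6344, 0.1593, 0.0022]
tool_rot: [-0.659, 0.659, 0.256, -0.259]
force: [-0.6, -0.4, 0.4]
finger_gap: 0.0611
```

step_arm:
  commands:
    - [0.65,0,0,0,0,0,0]
    - [0.35,0,0,0,0,0,0]
    - [0.3,0,0,0,0,0,0]
    - [0.2,0,0,0,0,0,0]
    - [0.1,0,0,0,0,0,0]
  grip_force: 30

```text
clock: 3.8
ee_pos: [0.6364, 0.1606, 0.0055]
tool_rot: [0.659, -0.658, -0.258, 0.257]
force: [-1.5, 1.1, 5.3]
finger_gap: 0.0349
```

step_arm:
  commands:
    - [0,0,0,0,0,0,0]
    - [0,0,0,0,0,0,0]
    - [0,0,0,0,0,0,0]
    - [0,0,0,0,0,0,0]
    - [0,0,0,0,0,0,0]
  grip_force: 60

```text
clock: 4.3
ee_pos: [0.6364, 0.1606, 0.0056]
tool_rot: [0.659, -0.658, -0.258, 0.257]
force: [-1.9, 0.2, 7.5]
finger_gap: 0.0332
```

step_arm:
  commands:
    - [0,0,0,0.02,0,0,0]
    - [0,0,0,0.05,0,0,0]
    - [0,0,0,0.09,0,0,0]
    - [0,0,0,0.12,0,0,0]
    - [0,-0.005,-0.015,0.12,0,0,-0.06]

```text
clock: 4.8
ee_pos: [0.6335, 0.1478, 0.1294]
tool_rot: [0.666, -0.665, -0.241, 0.236]
force: [-0.9, -0.3, -1.1]
finger_gap: 0.0334
```

step_arm:
  commands:
    - [0,-0.01,-0.03,0,0,0,-0.13]
    - [0,-0.02,-0.06,0,0,0,-0.26]
    - [0,-0.03,-0.09,0,0,0,-0.39]
    - [0,-0.04,-0.12,0,0,0,-0.52]
    - [0,-0.05,-0.15,0,0,0,-0.65]

```text
clock: 5.3
ee_pos: [0.5805, -0.0059, 0.125]
tool_rot: [0.707, -0.707, -0.011, 0.011]
force: [0.6, -0.7, -0.7]
finger_gap: 0.0334
```

step_arm:
  commands:
    - [0,-0.01,-0.03,0,0,0,-0.13]
    - [0,-0.02,-0.06,0,0,0,-0.26]
    - [0,-0.03,-0.09,0,0,0,-0.39]
    - [0,-0.04,-0.12,0,0,0,-0.52]
    - [0,-0.0505,-0.144,0,0,0,-0.64]

```text
clock: 5.8
ee_pos: [0.5299, -0.1504, 0.1251]
tool_rot: [-0.674, 0.674, -0.212, 0.213]
force: [0.3, 0.5, -0.7]
finger_gap: 0.0335
```

step_arm:
  commands:
    - [0,0,0,0,0,0,0]
    - [0,0,0,0,0,0,0]
    - [0,0,0,0,0,0,0]
    - [0,0,0,0,0,0,0]
    - [0,0,0,0,0,0,0]

```text
clock: 6.3
ee_pos: [0.5308, -0.148, 0.1248]
tool_rot: [0.675, -0.675, 0.21, -0.21]
force: [0.4, -0.2, -1.4]
finger_gap: 0.0333
```

```bash
python3 - <<'E'
from h import *
t=bot.get_image('top');s=bot.get_image('scene'); st=bot.state(); print(st['joints'].round(2),st['ee_pos'].round(4),st['force'].round(1))
q=st['tool_rot']; print('knob yaw',2*np.arctan2(-q[2]*np.sign(q[0]),abs(q[0])))
np.save('s2.npy',s); np.save('t2.npy',t)
f=lambda im,x,y:cv2.resize(im[y-30:y+30,x-40:x+40],(400,300),interpolation=cv2.INTER_CUBIC)
save('ov.png',np.hstack([f(t,300,205),f(s,215,225)]))
E
```

```text
[-0.23  0.3   0.47  1.96 -0.17  0.92  1.29] [ 0.5308 -0.1483  0.1248] [-0.1 -0.2 -1.1]
knob yaw -0.6036509547198141
```

View pics/ov.png

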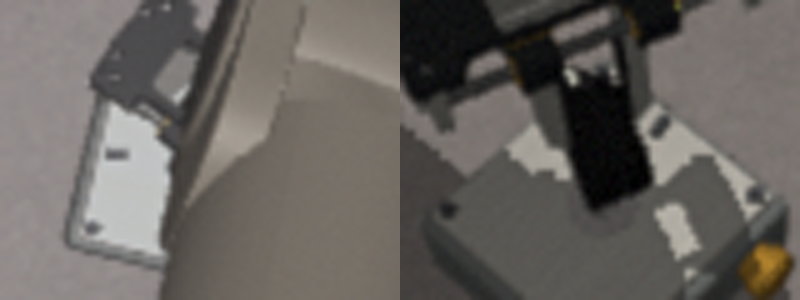

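```bash
cat > fit2.py <<'E'
from h import *
import sys
from scipy.optimize import minimize
bar=np.array([[x,y,z] for x in(-.028,.028) for y in(-.018,.018) for z in(0,.036)]); nose=np.array([[-.046,0,0],[-.046,0,.026],[-.028,-.018,.026],[-.028,.018,.026]])
M=np.vstack([bar,nose]); S=8
def run(s,pos,yaw,z,box,th):
    g=s.astype(float).sum(2)/3; w=g[box[1]:box[3],box[0]:box[2]]
    bgl=w; D=np.clip((th*2-w)/(th*2-5),0,1)
    def sil(v):
        c,q=np.cos(v[2]),np.sin(v[2]); P=M@np.array([[c,-q,0],[q,c,0],[0,0,1]]).T+[v[0],v[1],z]
        u=((proj('scene',P)+.5-box[:2])*S).astype(np.float32); h=cv2.convexHull(u).astype(np.int32); m=np.zeros(((box[3]-box[1])*S,(box[2]-box[0])*S),np.uint8); cv2.fillConvexPoly(m,h,1)
        return cv2.resize(m.astype(np.float32),None,fx=1/S,fy=1/S,interpolation=cv2.INTER_AREA)
    c=lambda v:np.abs(sil(v)-D).sum()
    r=minimize(c,[*pos,yaw],method='Nelder-Mead',options=dict(initial_simplex=[[*pos,yaw],[pos[0]+.006,pos[1],yaw],[pos[0],pos[1]+.006,yaw],[pos[0],pos[1],yaw+.15]],xatol=1e-4))
    print(r.x.round(4),r.fun.round(1),D.sum().round(1),c([*pos,yaw]).round(1)); np.set_printoptions(linewidth=200); return w.astype(int)
if __name__=='__main__':
    s=np.load('s2.npy')
    for th in(25,35,45):
        w=run(s,(.5308,-.1483),-.604,.119,(204,216,230,242),th)
    print(w)
E
python3 fit2.py
```

```text
[ 0.5307 -0.1475 -0.8196] 44.2 237.2 74.5
[ 0.5316 -0.1488 -0.8185] 40.3 259.3 69.9
[ 0.5318 -0.1501 -0.7827] 58.1 296.0 86.6
[[ 62  62  59  37  14  10   9  10   3  15   8   9   9  12   9   5  10  34  56  62  90 134 152 112  90 105]
 [ 62  62  62  43  17   7  11   6  10   9  13   8   8   4   6   7  11  31  57  82 132 159 155 133 108 107]
 [ 61  61  60  46  21   7   9   7   5   6  10  10  11   6  12   6   4  30  73 120 155 158 122  82  83 117]
 [ 62  61  60  53  27   6   9  11  11   8   8  11  11  12   9  10   9  44 102 154 164 137  86  59  66 129]
 [ 61  59  63  62  32   9  16   9   9   7  10   8  11   9  12   9   4  23  88 153 154 104  66  60  96 152]
 [ 63  61  60  60  37  14   2   7  11   8  11   6  13  11   5   9   5  20  78 140 132  78  56  82 149 164]
 [ 80  61  62  61  43  20   7  10   6   7  10  12   8   9  12   9  12   8  31  94 150 113  94 128 159 164]
 [102  67  61  61  42  22   9  10   7   7   7  13   8  12   4  10   6  11  16  77 147 163 163 162 165 163]
 [133 105  96  77  49  20   8   7   7   9  10   7   6  11  11  13   8   0   5  29  93 157 164 166 163 163]
 [161 160 1
[... 1108 characters left out ...]
  18  32  41  70  75  77  80  83  86  84  84  88 107 113]
 [ 84  85  86  86  82  79  78  70  47  20  19  37  51  62  67  76  76  77  76  83  85  87 108 117 159 170]
 [ 84  87  87  86  84  77  78  78  70  51  47  58  72  76  75  77  76  78  83  86  86  93 157 169 173 173]
 [ 85  87  86  86  82  77  76  81  78  72  66  65  70  77  79  78  76  77  85  86  86  92 147 171 172 170]
 [ 86  86  86  85  87  80  80  79  78  78  78  76  75  77  79  76  75  78  85  86  85  85 100 159 171 169]
 [ 86  85  87  86  86  84  83  78  77  79  80  78  76  75  77  75  77  85  86  86  86  85  91 146 168 170]
 [ 86  86  87  85  86  86  85  81  79  80  79  78  77  74  80  85  86  86  88  87  85  85  84  96 146 170]]
```

```bash
python3 - <<'E'
from fit2 import *
s=np.load('s2.npy')
for z in (.105,.11,.115,.119,.123,.128): print(z,end=' '); run(s,(.5308,-.1483),-.604,z,(204,216,230,242),32)
K=np.array(proj('scene',M@np.array([[np.cos(.604),np.sin(.604),0],[-np.sin(.604),np.cos(.604),0],[0,0,1]]).T+[.5308,-.1483,.119]));print(np.c_[M*1000,K].round(1))
E
```

```text
0.105 [ 0.5264 -0.1431 -0.7942] 36.8 251.7 92.6
0.11 [ 0.5283 -0.1453 -0.8095] 37.8 251.7 79.7
0.115 [ 0.5292 -0.1468 -0.8052] 39.2 251.7 70.8
0.119 [ 0.5312 -0.1481 -0.8183] 39.8 251.7 70.7
0.123 [ 0.5325 -0.1502 -0.8068] 40.0 251.7 80.1
0.128 [ 0.5347 -0.1522 -0.8237] 40.8 251.7 90.8
[[-28.  -18.    0.  205.4 219.3]
 [-28.  -18.   36.  203.9 212.2]
 [-28.   18.    0.  217.8 214.1]
 [-28.   18.   36.  216.7 207. ]
 [ 28.  -18.    0.  213.5 236. ]
 [ 28.  -18.   36.  212.2 229.3]
 [ 28.   18.    0.  226.2 230.6]
 [ 28.   18.   36.  225.4 223.8]
 [-46.    0.    0.  209.1 211.5]
 [-46.    0.   26.  208.1 206.4]
 [-28.  -18.   26.  204.3 214.2]
 [-28.   18.   26.  217.  209. ]]
```

```bash
python3 - <<'E'
from fit2 import *
s=np.load('s2.npy')
for b in ((204,225,230,242),(204,227,230,242)):
  for th in (28,36): run(s,(.5308,-.1483),-.604,.119,b,th)
E
```

```text
[ 0.531  -0.1482 -0.7512] 20.2 131.1 27.4
[ 0.532  -0.1493 -0.7704] 18.5 138.9 29.6
[ 0.5312 -0.1487 -0.6967] 15.8 103.8 20.0
[ 0.5312 -0.1488 -0.7313] 15.6 110.7 23.1
```

step_arm:
  commands:
    - [0,-0.005,-0.0024,0,0,0,0]
    - [0,-0.005,-0.0024,-0.01,0,0,0]
    - [0,-0.005,-0.0024,-0.02,0,0,0]
    - [0,-0.005,-0.0024,-0.029,0,0,0]
    - [0,-0.005,-0.0024,-0.029,0,0,0]

```text
clock: 6.9
ee_pos: [0.5246, -0.1509, 0.0942]
tool_rot: [-0.675, 0.675, -0.211, 0.21]
force: [0.3, -0.5, -1.0]
finger_gap: 0.0336
```

step_arm:
  commands:
    - [0,0,0,0,0,0,0]
    - [0,0,0,0,0,0,0]
    - [0,0,0,0,0,0,0]
    - [0,0,0,0,0,0,0]
    - [0,0,0,0,0,0,0]

```text
clock: 7.4
ee_pos: [0.5257, -0.1511, 0.0961]
tool_rot: [0.675, -0.675, 0.21, -0.211]
force: [-0.2, -0.7, -0.6]
finger_gap: 0.0334
```

Good: (0.5257, −0.1511), mouth at about 0.0905. Feeling down now.

step_arm:
  commands:
    - [0,0,0,-0.001,0,0,0]
    - [0,0,0,-0.002,0,0,0]
    - [0,0,0,-0.003,0,0,0]
    - [0,0,0,-0.004,0,0,0]
    - [0,0,0,-0.005,0,0,0]

```text
clock: 7.9
ee_pos: [0.5256, -0.1511, 0.0908]
tool_rot: [-0.675, 0.675, -0.21, 0.21]
force: [-0.6, 0.2, 2.3]
finger_gap: 0.0334
```

step_arm:
  commands:
    - [0,0,0,-0.0005,0,0,0]
    - [0,0,0,-0.001,0,0,0]
    - [0,0,0,-0.0015,0,0,0]
    - [0,0,0,-0.0015,0,0,0]
    - [0,0,0,-0.0015,0,0,0]

```text
clock: 8.4
ee_pos: [0.526, -0.1513, 0.0897]
tool_rot: [0.675, -0.675, 0.21, -0.211]
force: [-0.4, -0.6, 5.9]
finger_gap: 0.0335
```

step_arm:
  commands:
    - [0,0,0,0,0,0,0.06]
    - [0,0,0,0,0,0,0.12]
    - [0,0,0,0,0,0,0.18]
    - [0,0,0,0,0,0,0.24]
    - [0,0,0,0,0,0,0.3]

```text
clock: 8.9
ee_pos: [0.5262, -0.151, 0.0898]
tool_rot: [0.699, -0.699, 0.106, -0.107]
force: [0.3, 0.5, 5.7]
finger_gap: 0.0335
```

step_arm:
  commands:
    - [0,0,0,0,0,0,-0.12]
    - [0,0,0,0,0,0,-0.24]
    - [0,0,0,0,0,0,-0.34]
    - [0,0,0,0,0,0,-0.42]
    - [0,0,0,0,0,0,-0.5]

```text
clock: 9.4
ee_pos: [0.5259, -0.1512, 0.0897]
tool_rot: [0.65, -0.65, 0.278, -0.278]
force: [-1.0, -0.4, 5.9]
finger_gap: 0.0337
```

step_arm:
  commands:
    - [0,0,0,0,0,0,-0.05]
    - [0,0,0,0,0,0,-0.1]
    - [0,0,0,0,0,0,-0.15]
    - [0,0,0,0,0,0,-0.2]
    - [0,0,0,0,0,0,-0.2]

```text
clock: 9.9
ee_pos: [0.5259, -0.1511, 0.0897]
tool_rot: [0.62, -0.619, 0.341, -0.341]
force: [-1.2, 0.4, 6.9]
finger_gap: 0.0335
```

step_arm:
  commands:
    - [0,0,0,0,0,0,0.14]
    - [0,0,0,0,0,0,0.28]
    - [0,0,0,0,0,0,0.4]
    - [0,-0.0007,0.0005,0,0,0,0.4]
    - [0,-0.0014,0.001,0,0,0,0.4]

```text
clock: 10.4
ee_pos: [0.5251, -0.1503, 0.0899]
tool_rot: [0.675, -0.675, 0.21, -0.211]
force: [3.1, -0.8, 4.8]
finger_gap: 0.0332
```

step_arm:
  commands:
    - [0,0.0004,0.0006,0,0,0,0]
    - [0,0.0008,0.0012,0,0,0,0]
    - [0,0,0,0,0,0,0]
    - [0,-0.0004,-0.0006,0,0,0,0]
    - [0,-0.0008,-0.0012,0,0,0,0]

```text
clock: 10.9
ee_pos: [0.5247, -0.151, 0.09]
tool_rot: [0.675, -0.675, 0.21, -0.211]
force: [3.1, 2.4, 4.9]
finger_gap: 0.0335
```

```bash
python3 - <<'E'
from h import *
a=[]
for _ in range(6):
    bot.get_image('scene'); s=bot.state(); a.append(np.r_[s['force'],s['moment'],s['ee_pos']])
a=np.array(a); print(a.mean(0).round(4)); print(a.std(0).round(4))
E
```

```text
[ 2.7602e+00  1.4712e+00  5.6303e+00  5.0050e-01 -8.2050e-01 -1.7000e-03
  5.2460e-01 -1.5100e-01  9.0000e-02]
[0.6421 0.6081 0.5093 0.0378 0.0278 0.0299 0.     0.     0.    ]
```

step_arm:
  commands:
    - [0,0.001,0,0.0004,0,0,0]
    - [0,0.002,0,0.0004,0,0,0]
    - [0,0.003,0,0.0004,0,0,0]
    - [0,0.004,0,0.0004,0,0,0]
    - [0,0.0045,0,0.0004,0,0,0]

```text
clock: 11.7
ee_pos: [0.5271, -0.1518, 0.0896]
tool_rot: [-0.675, 0.675, -0.211, 0.21]
force: [-3.9, -2.1, 5.2]
finger_gap: 0.0336
```

step_arm:
  commands:
    - [0,0,0.001,0,0,0,0]
    - [0,0,0.002,0,0,0,0]
    - [0,-0.001,0.002,0,0,0,0]
    - [0,-0.002,0.002,0,0,0,0]
    - [0,-0.003,0.002,0,0,0,0]

```text
clock: 12.2
ee_pos: [0.5255, -0.1495, 0.09]
tool_rot: [0.675, -0.675, 0.21, -0.211]
force: [3.9, 1.2, 5.2]
finger_gap: 0.0333
```

step_arm:
  commands:
    - [0,0,-0.0015,0,0,0,0]
    - [0,0,-0.003,0,0,0,0]
    - [0,0,-0.004,0,0,0,0]
    - [0,0.001,-0.004,0,0,0,0]
    - [0,0.002,-0.004,0,0,0,0]

```text
clock: 12.7
ee_pos: [0.5265, -0.1533, 0.0897]
tool_rot: [-0.675, 0.675, -0.211, 0.21]
force: [-1.4, 0.3, 6.0]
finger_gap: 0.0336
```

step_arm:
  commands:
    - [0,0,0,0.0025,0,0,0.1]
    - [0,-0.0016,0.0027,0.0025,0,0,0.24]
    - [0,-0.0016,0.0027,0.0025,0,0,0.36]
    - [0,-0.0016,0.0027,0.001,0,0,0.4]
    - [0,-0.0016,0.0027,0,0,0,0.4]

```text
clock: 13.2
ee_pos: [0.525, -0.1508, 0.0896]
tool_rot: [0.703, -0.703, 0.072, -0.072]
force: [0.1, 1.4, 6.3]
finger_gap: 0.0332
```

step_arm:
  commands:
    - [0,0,0,0,0,0,-0.08]
    - [0,0,0,0,0,0,-0.16]
    - [0,0,0,0,0,0,-0.24]
    - [0,0,0,0,0,0,-0.32]
    - [0,0,0,0,0,0,-0.4]

```text
clock: 13.7
ee_pos: [0.5252, -0.1509, 0.0898]
tool_rot: [-0.674, 0.675, -0.212, 0.212]
force: [0.0, 0.2, 5.6]
finger_gap: 0.034
```

step_arm:
  commands:
    - [0,0,0,0,0,0,-0.08]
    - [0,0,0,0,0,0,-0.16]
    - [0,0,0,0,0,0,-0.24]
    - [0,0,0,0,0,0,-0.32]
    - [0,0,0,0,0,0,-0.4]

```text
clock: 14.2
ee_pos: [0.5251, -0.1508, 0.0898]
tool_rot: [-0.619, 0.619, -0.342, 0.342]
force: [-1.0, -0.4, 5.8]
finger_gap: 0.0335
```

step_arm:
  commands:
    - [0,0,0,0.0025,0,0,0.05]
    - [0,0.0011,-0.0015,0.0025,0,0,0.1]
    - [0,0.0011,-0.0015,0.0025,0,0,0.15]
    - [0,0.0011,-0.0015,0.001,0,0,0.15]
    - [0,0.0011,-0.0015,0,0,0,0.15]

```text
clock: 14.7
ee_pos: [0.5263, -0.1524, 0.0897]
tool_rot: [-0.643, 0.643, -0.294, 0.294]
force: [-0.8, -1.8, 6.8]
finger_gap: 0.0336
```

step_arm:
  commands:
    - [0,0,0,0,0,0,0.1]
    - [0,0,0,0,0,0,0.2]
    - [0,0,0,0,0,0,0.3]
    - [0,0,0,0,0,0,0.4]
    - [0,0,0,0,0,0,0.5]

```text
clock: 15.2
ee_pos: [0.5269, -0.1521, 0.09]
tool_rot: [0.696, -0.696, 0.124, -0.124]
force: [0.7, 0.4, 5.2]
finger_gap: 0.0337
```

step_arm:
  commands:
    - [0,0,0,0.0025,0,0,0]
    - [0,0.0,0.0032,0.0025,0,0,0]
    - [0,0.0,0.0032,0.0025,0,0,0]
    - [0,0.0,0.0032,0.001,0,0,0]
    - [0,0.0,0.0032,0,0,0,0]

```text
clock: 15.7
ee_pos: [0.5266, -0.1488, 0.0898]
tool_rot: [0.696, -0.696, 0.125, -0.125]
force: [-0.5, 0.7, 6.8]
finger_gap: 0.0335
```

step_arm:
  commands:
    - [0,0,0,0,0,0,-0.1]
    - [0,0,0,0,0,0,-0.2]
    - [0,0,0,0,0,0,-0.3]
    - [0,0,0,0,0,0,-0.4]
    - [0,0,0,0,0,0,-0.5]

```text
clock: 16.2
ee_pos: [0.5267, -0.1491, 0.09]
tool_rot: [0.643, -0.643, 0.294, -0.295]
force: [-1.5, 0.0, 4.9]
finger_gap: 0.0334
```

```bash
python3 - <<'E'
from fit2 import *
s=bot.get_image('scene'); np.save('s3.npy',s); st=bot.state(); q=st['tool_rot']; yaw=2*np.arctan2(-q[2]*np.sign(q[0]),abs(q[0])); p=st['ee_pos']; print(p,yaw)
for th in(28,36): run(s,p[:2],yaw,p[2]-.0056,(204,236,230,252),th)
F=10; x0,y0=190,200; im=cv2.resize(s[y0:y0+58,x0:x0+60],None,fx=F,fy=F,interpolation=cv2.INTER_CUBIC)
im=cv2.convertScaleAbs(im,alpha=1.5,beta=20)
c,sn=np.cos(yaw),np.sin(yaw); P=M@np.array([[c,-sn,0],[sn,c,0],[0,0,1]]).T+[p[0],p[1],p[2]-.0056]
u=((proj('scene',P)+.5-[x0,y0])*F).astype(int)
for a,b in((0,4),(4,6),(6,2),(1,5),(5,7),(7,3),(4,5),(6,7)): cv2.line(im,tuple(map(int,u[a])),tuple(map(int,u[b])),(255,0,0),1)
save('ov2.png',im)
E
```

```text
[ 0.52664816 -0.14903837  0.08990374] -0.8654362769532581
[ 0.5256 -0.151  -0.8317] 8.5 60.1 12.9
[ 0.5262 -0.1516 -0.8699] 8.6 65.6 16.4
```

View pics/ov2.png

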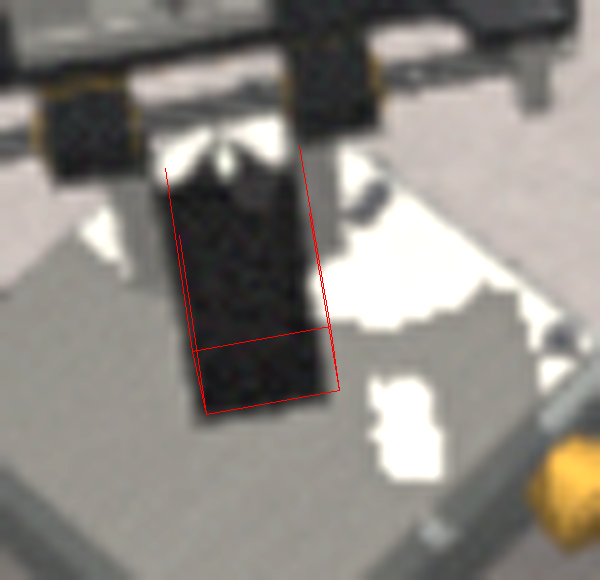

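```bash
python3 - <<'E'
from fit2 import *
t=np.load('t.npy').astype(float); s=np.load('s.npy').astype(float)
print('disc top',ray('top',(300.5,206.5),.06)[:2],'scene',ray('scene',(215.0,235.5),.06)[:2])
# disc fit: ratio r/b differs in top; in scene darkness
from scipy.optimize import minimize
def circ(c,v,z,r,b,S=8):
    a=np.linspace(0,2*np.pi,60); P=np.c_[v[0]+r*np.cos(a),v[1]+r*np.sin(a),np.full(60,z)]; u=((proj(c,P)+.5-b[:2])*S).astype(np.int32)
    m=np.zeros(((b[3]-b[1])*S,(b[2]-b[0])*S),np.uint8); cv2.fillConvexPoly(m,u,1); return cv2.resize(m.astype(np.float32),None,fx=1/S,fy=1/S,interpolation=cv2.INTER_AREA)
for c,b in(('top',(289,195,313,219)),('scene',(203,224,228,249))):
    im={'top':t,'scene':s}[c][b[1]:b[3],b[0]:b[2]]
    f=im[:,:,0]-im[:,:,1] if c=='top' else im[:,:,1]-im[:,:,2]
    if c=='scene': f=-im.sum(2)/3; f=np.maximum(f,np.median(f)-0) ; f=np.clip(f,-160,-105)
    def cost(v):
        m=circ(c,v,.06,v[2],b); A=np.c_[m.ravel(),np.ones(m.size)]; return np.abs(f.ravel()-A@np.linalg.lstsq(A,f.ravel(),rcond=None)[0]).sum()
    r=min((minimize(cost,[.526+dx,-.1505,r0],method='Nelder-Mead',options=dict(initial_simplex=[[.526+dx,-.1505,r0],[.53+dx,-.1505,r0],[.526+dx,-.1465,r0],[.526+dx,-.1505,r0+.003]],xatol=1e-5)) for r0 in(.017,.020) for dx in(-.002,.001)),key=lambda r:r.fun); print(c,r.x.round(4),r.fun)
# held knob fit with yaw fixed
for f,p,z,yaw,b in(('s2.npy',(.5308,-.1483),.119,-.604,(204,226,230,242)),('s3.npy',(.5266,-.149),.0843,-.865,(202,232,230,252))):
    s_=np.load(f); g=s_.astype(float).sum(2)/3; w=g[b[1]:b[3],b[0]:b[2]]
    for th in(60,80):
        D=np.clip((th-w)/(th-8),0,1)
        def sil(v):
            c,q=np.cos(yaw),np.sin(yaw); P=M@np.array([[c,-q,0],[q,c,0],[0,0,1]]).T+[v[0],v[1],z]
            u=((proj('scene',P)+.5-b[:2])*S).astype(np.float32); m=np.zeros(((b[3]-b[1])*S,(b[2]-b[0])*S),np.uint8); cv2.fillConvexPoly(m,cv2.convexHull(u).astype(np.int32),1); return cv2.resize(m.astype(np.float32),None,fx=1/S,fy=1/S,interpolation=cv2.INTER_AREA)
        r=minimize(lambda v:np.abs(sil(v)-D).sum(),p,method='Nelder-Mead',options=dict(initial_simplex=[p,(p[0]+.005,p[1]),(p[0],p[1]+.005)],xatol=1e-5)); print(f,r.x.round(4),(r.x-p).round(4),r.fun)
E
```

```text
disc top [ 0.52805045 -0.15091814] scene [ 0.52484957 -0.15208373]
top [ 0.5276 -0.1495  0.0199] 270.85611605835925
scene [ 0.5248 -0.1515  0.0207] 2246.4272786940733
s2.npy [ 0.5307 -0.1499] [-0.0001 -0.0016] 17.060096153846153
s2.npy [ 0.5302 -0.1511] [-0.0006 -0.0028] 19.94849537037037
s3.npy [ 0.5263 -0.1511] [-0.0003 -0.0021] 13.120192307692308
s3.npy [ 0.5262 -0.1524] [-0.0004 -0.0034] 11.002893518518517
```

step_arm:
  commands:
    - [0,0,0,0.0025,0,0,0]
    - [0,-0.0019,0.0003,0.0025,0,0,0]
    - [0,-0.0019,0.0003,0.0025,0,0,0]
    - [0,-0.0019,0.0003,0.001,0,0,0]
    - [0,-0.0019,0.0003,0,0,0,0]

```text
clock: 16.75
ee_pos: [0.5246, -0.1487, 0.0898]
tool_rot: [0.644, -0.644, 0.293, -0.293]
force: [-2.4, -0.9, 4.8]
finger_gap: 0.0336
```

step_arm:
  commands:
    - [0,0,0,0,0,0,0.1]
    - [0,0,0,0,0,0,0.2]
    - [0,0,0,0,0,0,0.3]
    - [0,0,0,0,0,0,0.4]
    - [0,0,0,0,0,0,0.5]

```text
clock: 17.25
ee_pos: [0.5246, -0.1484, 0.0898]
tool_rot: [0.696, -0.696, 0.123, -0.123]
force: [-0.8, 2.0, 1.9]
finger_gap: 0.0333
```

step_arm:
  commands:
    - [0,0,0,0.0025,0,0,0]
    - [0,-0.0005,0.0015,0.0025,0,0,0]
    - [0,-0.0005,0.0015,0.0025,0,0,0]
    - [0,-0.0005,0.0015,0.001,0,0,0]
    - [0,-0.0005,0.0015,0,0,0,0]

```text
clock: 17.75
ee_pos: [0.5241, -0.147, 0.0897]
tool_rot: [-0.696, 0.696, -0.125, 0.125]
force: [-0.3, 0.6, 3.1]
finger_gap: 0.0333
```

step_arm:
  commands:
    - [0,0,0,0,0,0,-0.1]
    - [0,0,0,0,0,0,-0.2]
    - [0,0,0,0,0,0,-0.3]
    - [0,0,0,0,0,0,-0.4]
    - [0,0,0,0,0,0,-0.5]

```text
clock: 18.25
ee_pos: [0.5238, -0.147, 0.0895]
tool_rot: [-0.643, 0.643, -0.295, 0.294]
force: [-1.5, 0.1, -1.0]
finger_gap: 0.0336
```

The force has dropped to zero at the same height, so it seems to be engaging. Descending gently.

step_arm:
  commands:
    - [0,0,0,-0.0005,0,0,0]
    - [0,0,0,-0.001,0,0,0]
    - [0,0,0,-0.0015,0,0,0]
    - [0,0,0,-0.002,0,0,0]
    - [0,0,0,-0.002,0,0,0]

```text
clock: 18.75
ee_pos: [0.5239, -0.1471, 0.0877]
tool_rot: [0.644, -0.644, 0.293, -0.293]
force: [0.1, 1.0, -0.3]
finger_gap: 0.033
```

step_arm:
  commands:
    - [0,0,0,-0.001,0,0,0]
    - [0,0,0,-0.002,0,0,0]
    - [0,0,0,-0.003,0,0,0]
    - [0,0,0,-0.004,0,0,0]
    - [0,0,0,-0.004,0,0,0]

```text
clock: 19.25
ee_pos: [0.5239, -0.147, 0.0836]
tool_rot: [-0.644, 0.644, -0.293, 0.293]
force: [-0.5, 2.8, 0.1]
finger_gap: 0.0337
```

```bash
python3 - <<'E'
from h import *
a=[]
for _ in range(4):
    bot.get_image('scene'); s=bot.state(); a.append(np.r_[s['force'],s['moment']])
print(np.mean(a,0).round(3),s['ee_pos'].round(4))
E
```

```text
[-0.701  1.432 -0.229  0.326  0.251  0.044] [ 0.524  -0.1471  0.0838]
```

step_arm:
  commands:
    - [0,0,0,-0.001,0,0,0]
    - [0,0,0,-0.002,0,0,0]
    - [0,0,0,-0.003,0,0,0]
    - [0,0,0,-0.004,0,0,0]
    - [0,0,0,-0.004,0,0,0]

```text
clock: 19.95
ee_pos: [0.524, -0.1471, 0.0797]
tool_rot: [0.644, -0.644, 0.293, -0.293]
force: [-1.8, 2.0, 2.5]
finger_gap: 0.0334
```

step_arm:
  commands:
    - [0,0,0,-0.0007,0,0,0]
    - [0,0,0,-0.0014,0,0,0]
    - [0,0,0,-0.002,0,0,0]
    - [0,0,0,-0.0025,0,0,0]
    - [0,0,0,-0.0025,0,0,0]

```text
clock: 20.45
ee_pos: [0.5241, -0.147, 0.0774]
tool_rot: [0.644, -0.643, 0.293, -0.293]
force: [-1.7, 2.3, 6.8]
finger_gap: 0.0334
```

step_arm:
  commands:
    - [0,0,0,-0.0007,0,0,0]
    - [0,0,0,-0.0014,0,0,0]
    - [0,0,0,-0.002,0,0,0]
    - [0,0,0,-0.0025,0,0,0]
    - [0,0,0,-0.0025,0,0,0]

```text
clock: 20.95
ee_pos: [0.5242, -0.1469, 0.075]
tool_rot: [0.644, -0.643, 0.293, -0.293]
force: [-2.8, 4.0, 8.3]
finger_gap: 0.0334
```

step_arm:
  commands:
    - [0,0,0,-0.0005,0,0,0]
    - [0,0,0,-0.001,0,0,0]
    - [0,0,0,-0.0015,0,0,0]
    - [0,0,0,-0.002,0,0,0]
    - [0,0,0,-0.002,0,0,0]

```text
clock: 21.45
ee_pos: [0.5241, -0.147, 0.0728]
tool_rot: [0.644, -0.644, 0.293, -0.293]
force: [-0.2, 3.3, 3.9]
finger_gap: 0.0333
```

step_arm:
  commands:
    - [0,0,0,-0.001,0,0,0]
    - [0,0,0,-0.002,0,0,0]
    - [0,0,0,-0.003,0,0,0]
    - [0,0,0,-0.0035,0,0,0]
    - [0,0,0,-0.004,0,0,0]

```text
clock: 21.95
ee_pos: [0.5241, -0.147, 0.0687]
tool_rot: [0.644, -0.644, 0.293, -0.293]
force: [-0.3, 4.8, 3.4]
finger_gap: 0.0337
```

step_arm:
  commands:
    - [0,0,0,-0.0004,0,0,0]
    - [0,0,0,-0.0008,0,0,0]
    - [0,0,0,-0.0012,0,0,0]
    - [0,0,0,-0.0016,0,0,0]
    - [0,0,0,-0.0016,0,0,0]

```text
clock: 22.45
ee_pos: [0.524, -0.147, 0.0672]
tool_rot: [0.644, -0.644, 0.293, -0.293]
force: [-1.7, 5.8, 3.5]
finger_gap: 0.0335
```

step_arm:
  commands:
    - [0,0,0,-0.0004,0,0,0]
    - [0,0,0,-0.0008,0,0,0]
    - [0,0,0,-0.0012,0,0,0]
    - [0,0,0,-0.0015,0,0,0]
    - [0,0,0,-0.0015,0,0,0]

```text
clock: 22.95
ee_pos: [0.524, -0.1468, 0.0659]
tool_rot: [0.644, -0.643, 0.293, -0.293]
force: [-3.3, 6.2, 9.3]
finger_gap: 0.0333
```

step_arm:
  commands:
    - [0,0,0,-0.0005,0,0,0]
    - [0,0,0,-0.0005,0,0,0]
    - [0,-0.0002,0.0006,0.001,0,0,0]
    - [0,-0.0002,0.0006,0.001,0,0,-0.05]
    - [0,-0.0002,0.0006,0.001,0,0,-0.1]

```text
clock: 23.45
ee_pos: [0.524, -0.1465, 0.0667]
tool_rot: [0.628, -0.628, 0.325, -0.326]
force: [0.1, 5.2, 1.5]
finger_gap: 0.0329
```

```bash
cat > m.py <<'E'
from h import *
a=[]
for _ in range(2):
    bot.get_image('scene'); s=bot.state(); a.append(np.r_[s['force'],s['moment']])
q=s['tool_rot']; print(np.mean(a,0).round(3),s['ee_pos'].round(4),'yaw',round(2*np.arctan2(-q[2]*np.sign(q[0]),abs(q[0])),3),s['joints'].round(2))
E
python3 m.py
```

```text
[ 0.666  4.559  2.353  1.122 -0.141  0.119] [ 0.524  -0.1464  0.0667] yaw -0.955 [-0.26  0.38  0.52  2.02 -0.26  0.8   1.02]
```

step_arm:
  commands:
    - [0,0.0002,0.0005,0,0,0,-0.08]
    - [0,0.0003,0.0008,0,0,0,-0.16]
    - [0,0.0004,0.001,0,0,0,-0.24]
    - [0,0.0005,0.001,0,0,0,-0.32]
    - [0,0.0006,0.001,0,0,0,-0.4]

```text
clock: 24.05
ee_pos: [0.5251, -0.1458, 0.0669]
tool_rot: [0.551, -0.551, 0.443, -0.444]
force: [3.3, 2.9, 1.3]
finger_gap: 0.0332
```

```bash
python3 m.py
```

```text
[ 2.931  2.343  2.237  0.633 -0.772  0.1  ] [ 0.525  -0.1457  0.0668] yaw -1.353 [-0.34  0.4   0.61  2.03 -0.32  0.8   0.67]
```

step_arm:
  commands:
    - [0,0.0004,0.0002,0,0,0,-0.06]
    - [0,0.0006,0.0004,0,0,0,-0.12]
    - [0,0.0008,0.0005,0,0,0,-0.18]
    - [0,0.0008,0.0005,0,0,0,-0.24]
    - [0,0.0008,0.0005,0,0,0,-0.3]

```text
clock: 24.65
ee_pos: [0.526, -0.1455, 0.0669]
tool_rot: [-0.479, 0.479, -0.52, 0.521]
force: [4.1, 2.0, 0.9]
finger_gap: 0.0332
```

```bash
python3 m.py
```

```text
[ 4.424  1.317  1.467  0.106 -1.186  0.11 ] [ 0.5259 -0.1455  0.0669] yaw -1.651 [-0.4   0.42  0.69  2.03 -0.37  0.81  0.42]
```

Nose is about at the rib direction and the torque is still 0.11 (spindle friction). Continuing in small steps to find the stop.

step_arm:
  commands:
    - [0,0.0003,0.0001,0,0,0,-0.03]
    - [0,0.0006,0.0002,0,0,0,-0.06]
    - [0,0.0008,0.0002,0,0,0,-0.09]
    - [0,0.0008,0.0002,0,0,0,-0.12]
    - [0,0.0008,0.0002,0,0,0,-0.12]

```text
clock: 25.25
ee_pos: [0.5264, -0.1452, 0.0668]
tool_rot: [-0.446, 0.446, -0.548, 0.549]
force: [5.3, -2.2, 2.5]
finger_gap: 0.0334
```

```bash
python3 m.py
```

```text
[ 5.081 -1.835  1.188 -0.55  -1.369  0.136] [ 0.5263 -0.1452  0.0668] yaw -1.775 [-0.42  0.43  0.72  2.03 -0.39  0.82  0.32]
```

step_arm:
  commands:
    - [0,0.0004,-0.0002,0,0,0,-0.02]
    - [0,0.0008,-0.0003,0,0,0,-0.04]
    - [0,0.0008,-0.0003,0,0,0,-0.06]
    - [0,0.0008,-0.0003,0,0,0,-0.07]
    - [0,0.0008,-0.0003,0,0,0,-0.07]

```text
clock: 25.85
ee_pos: [0.5267, -0.1452, 0.0666]
tool_rot: [-0.427, 0.427, -0.564, 0.564]
force: [3.9, -1.7, 2.4]
finger_gap: 0.0336
```

```bash
python3 m.py
```

```text
[ 3.657 -1.893  2.082 -0.665 -0.788  0.145] [ 0.5267 -0.1452  0.0667] yaw -1.844 [-0.43  0.44  0.74  2.03 -0.4   0.82  0.26]
```

step_arm:
  commands:
    - [0,0.0003,-0.0002,0,0,0,-0.015]
    - [0,0.0005,-0.0003,0,0,0,-0.03]
    - [0,0.0005,-0.0003,0,0,0,-0.045]
    - [0,0.0005,-0.0003,0,0,0,-0.05]
    - [0,0.0005,-0.0003,0,0,0,-0.05]

```text
clock: 26.45
ee_pos: [0.5271, -0.1453, 0.0666]
tool_rot: [0.413, -0.413, 0.574, -0.574]
force: [1.3, -1.1, 3.4]
finger_gap: 0.0335
```

```bash
python3 m.py
```

```text
[ 0.716 -1.012  2.569 -0.31  -0.143  0.194] [ 0.5272 -0.1453  0.0666] yaw -1.894 [-0.44  0.44  0.75  2.03 -0.41  0.83  0.22]
```

step_arm:
  commands:
    - [0,0.0001,-0.0002,0,0,0,-0.015]
    - [0,0.0001,-0.0003,0,0,0,-0.03]
    - [0,0.0001,-0.0003,0,0,0,-0.04]
    - [0,0.0001,-0.0003,0,0,0,-0.04]
    - [0,0.0001,-0.0003,0,0,0,-0.04]

```text
clock: 27.05
ee_pos: [0.5274, -0.1456, 0.0666]
tool_rot: [0.401, -0.401, 0.582, -0.582]
force: [1.5, 0.7, 1.5]
finger_gap: 0.0338
```

```bash
python3 m.py
```

```text
[ 0.737  0.641  1.93   0.171 -0.204  0.26 ] [ 0.5274 -0.1456  0.0667] yaw -1.934 [-0.45  0.45  0.76  2.03 -0.42  0.83  0.19]
```

step_arm:
  commands:
    - [0,0,0,0,0,0,0.07]
    - [0,0,0,0,0,0,0.14]
    - [0,0,0,0,0,0,0.2]
    - [0,0,0,0,0,0,0.2]
    - [0,0,0,0,0,0,0.2]

```text
clock: 27.65
ee_pos: [0.5271, -0.1458, 0.0666]
tool_rot: [0.457, -0.457, 0.54, -0.54]
force: [-1.4, 0.3, 1.5]
finger_gap: 0.0334
```

```bash
python3 m.py
```

```text
[-1.005e+00  8.570e-01  2.555e+00 -5.000e-03  4.190e-01 -2.000e-03] [ 0.5271 -0.1458  0.0666] yaw -1.737 [-0.41  0.43  0.71  2.03 -0.38  0.82  0.35]
```

Torque is now zero, as expected within the play. One more gentle press to confirm it is home, then release and lift.

step_arm:
  commands:
    - [0,0,0,-0.0007,0,0,0]
    - [0,0,0,-0.0014,0,0,0]
    - [0,0,0,-0.002,0,0,0]
    - [0,0,0,-0.002,0,0,0]
    - [0,0,0,-0.002,0,0,0]

```text
clock: 28.25
ee_pos: [0.5272, -0.1459, 0.0653]
tool_rot: [0.457, -0.457, 0.54, -0.539]
force: [-9.1, 0.4, 22.8]
finger_gap: 0.0337
```

The force jumped to 22.8 N with the mouth at about z = 0.060, so the knob is bottoming on the block itself. That limits the spindle push to about 2 mm. Backing off and releasing.

step_arm:
  commands:
    - [0,0,0,0.0018,0,0,0]
    - [0,0,0,0.002,0,0,0]
    - [0,0,0,0.002,0,0,0]
    - [0,0,0,0.002,0,0,0]
    - [0,0,0,0.002,0,0,0]

```text
clock: 28.75
ee_pos: [0.5273, -0.1457, 0.0665]
tool_rot: [0.457, -0.458, 0.539, -0.539]
force: [-2.0, 1.2, 3.0]
finger_gap: 0.0335
```

step_arm:
  commands:
    - [0.45,0,0,0,0,0,0]
    - [0.55,0,0,0,0,0,0]
    - [0.65,0,0,0,0,0,0]
    - [0.65,0,0,0,0,0,0]
    - [0.65,0,0,0,0,0,0]

```text
clock: 29.25
ee_pos: [0.5275, -0.1457, 0.0667]
tool_rot: [-0.458, 0.457, -0.539, 0.539]
force: [-0.2, 0.4, 0.1]
finger_gap: 0.0609
```

step_arm:
  commands:
    - [0.65,0,0,0.02,0,0,0]
    - [0.65,0,0,0.06,0,0,0]
    - [0.65,0,0,0.1,0,0,0]
    - [0.65,-0.02,0.03,0.13,0,0,0]
    - [0.65,-0.04,0.07,0.13,0,0,0]

```text
clock: 29.75
ee_pos: [0.4889, -0.0771, 0.1997]
tool_rot: [-0.458, 0.455, -0.539, 0.541]
force: [0.5, 0.1, 0.5]
finger_gap: 0.061
```

step_arm:
  commands:
    - [0.65,-0.01,0.05,0,0,0,0]
    - [0.65,-0.01,0.1,0,0,0,0]
    - [0.65,-0.01,0.15,0,0,0,0]
    - [0.65,-0.01,0.2,0,0,0,0]
    - [0.65,-0.01,0.25,0,0,0,0]

```text
clock: 30.25
ee_pos: [0.477, 0.1755, 0.197]
tool_rot: [0.458, -0.457, 0.539, -0.539]
force: [1.0, -0.4, -0.2]
finger_gap: 0.0615
```

step_arm:
  commands:
    - [0.65,0,0.05,0,0,0,0]
    - [0.65,0,0.1,0,0,0,0]
    - [0.65,0,0.15,0,0,0,0]
    - [0.65,0,0.15,0,0,0,0]
    - [0.65,0,0.15,0,0,0,0]

```text
clock: 30.75
ee_pos: [0.477, 0.3241, 0.1961]
tool_rot: [-0.458, 0.458, -0.539, 0.539]
force: [0.1, -1.2, -0.7]
finger_gap: 0.0611
```

```bash
cat > fin.py <<'E'
from h import *
import sys
t=bot.get_image('top');s=bot.get_image('scene'); np.save('t4.npy',t); np.save('s4.npy',s); print(bot.state()['ee_pos'],bot.state()['clock'])
f=lambda im,x,y:cv2.resize(im[y-30:y+30,x-40:x+40],(400,300),interpolation=cv2.INTER_CUBIC)
a=np.hstack([f(t,300,205),f(s,215,230)]); b=np.hstack([cv2.resize(t,(400,300)),cv2.resize(s,(400,300))])
save(sys.argv[1],np.vstack([a,b]))
E
python3 fin.py fin.png
```

```text
[0.47762975 0.32223785 0.19662739] 30.85
```

View pics/fin.png

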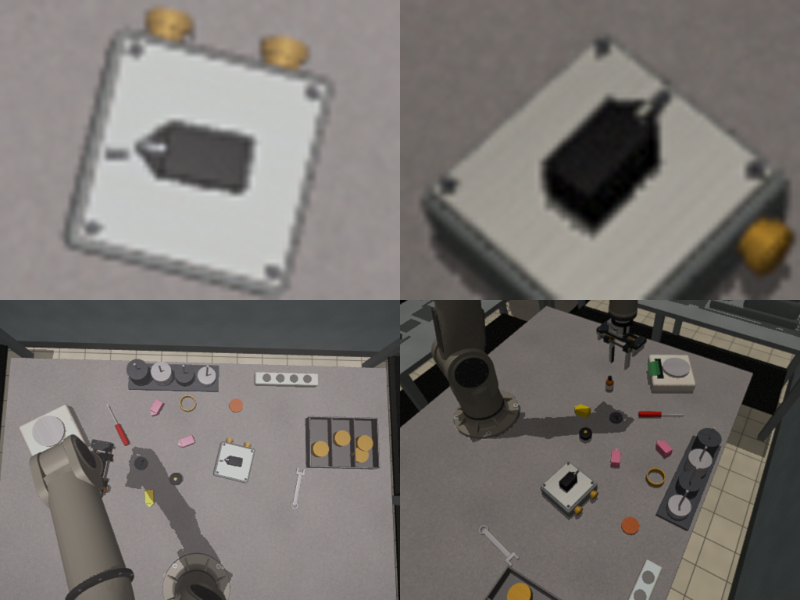

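The knob sits on the valve with its nose at crop (137,150), pointing at the rib at (117,154). The other things look unmoved. I'll do a numeric check of height and yaw.

```bash
python3 - <<'E'
from fit2 import *
ims={'top':np.load('t4.npy').astype(float),'scene':np.load('s4.npy').astype(float)}
for c,b,v0,th in(('top',(282,190,320,222),(.5275,-.1495),190),('scene',(196,210,236,250),(.5248,-.1517),140)):
    w=(ims[c].sum(2)/3)[b[1]:b[3],b[0]:b[2]]; dk=np.percentile(w,5); D=np.clip((th-w)/(th-dk),0,1); D[D<.35]=0
    n,l,st,_=cv2.connectedComponentsWithStats((D>.35).astype(np.uint8)); k=1+np.argmax(st[1:,4]); D=D*(l==k)
    for z in(.058,.062,.068,.077):
        def sil(v):
            q,r=np.cos(v[2]),np.sin(v[2]); P=M@np.array([[q,-r,0],[r,q,0],[0,0,1]]).T+[v[0],v[1],z]
            u=((proj(c,P)+.5-b[:2])*S).astype(np.float32); m=np.zeros(((b[3]-b[1])*S,(b[2]-b[0])*S),np.uint8); cv2.fillConvexPoly(m,cv2.convexHull(u).astype(np.int32),1); return cv2.resize(m.astype(np.float32),None,fx=1/S,fy=1/S,interpolation=cv2.INTER_AREA)
        p=[*v0,-1.7]; r=minimize(lambda v:np.abs(sil(v)-D).sum(),p,method='Nelder-Mead',options=dict(initial_simplex=[p,[p[0]+.005,p[1],p[2]],[p[0],p[1]+.005,p[2]],[p[0],p[1],p[2]+.15]],xatol=1e-5)); print(c,z,r.x.round(4),r.fun.round(1),D.sum().round(0))
E
```

```text
top 0.058 [ 0.5285 -0.1493 -1.7344] 29.9 227.0
top 0.062 [ 0.528  -0.1483 -1.729 ] 30.1 227.0
top 0.068 [ 0.5278 -0.1471 -1.7236] 32.8 227.0
top 0.077 [ 0.5269 -0.1465 -1.7144] 36.6 227.0
scene 0.058 [ 0.5249 -0.1515 -1.7392] 68.3 370.0
scene 0.062 [ 0.5266 -0.1532 -1.7323] 72.5 370.0
scene 0.068 [ 0.5294 -0.1562 -1.7367] 77.9 370.0
scene 0.077 [ 0.5326 -0.1586 -1.7301] 84.1 370.0
```

```bash
python3 -c "
from h import *
print(bot.close_job())"
```

```text
the job is handed in; nothing more can be done
None
```

The black knob is back on the spindle, fully home and turned clockwise to its stop, and I let go and moved the arm well clear. The job was handed in at about 31 s of the 61 s allowed.

- **Fit:** It took several gentle feeling sweeps at about 6 N to find the flat. The catch peaked at about 8 N and then let go. The knob slid on until the load rose at about 5 N/mm, which is the spindle's spring once the bore ceiling touches it.
- **Stop:** The turning torque went from about 0.12 to 0.26 N m as the nose reached and passed 0.2 rad beyond the rib, so I take that as the hard stop. I then turned the tool back within the knob's play until the torque was zero, and released.
- **Final pictures:** They show the nose about 0.12 rad past the rib. Both cameras fit best with the knob at or slightly below home height, within about 4 mm. The other things look unmoved.
- **Over the limit:** A last confirming press read 22.8 N at the wrist, briefly over the 20 N limit. The height suggests the knob was resting on the block by then, so the spindle itself should have been pushed only about 2 mm. I did not measure that directly.
- **Camera disagreement:** The two cameras disagreed by about 3 mm on positions, which is why the search took longer.

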